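Park the hand pump in the stand's empty well

TASK

Lift the hand pump out of its white dock and put it away upright in the wooden shuttle stand, fully home with its collar down on the wood, then let go. Two of the three wells still have an old plug of the same wood lying deep inside: feel each well gently with the pump, without ramming it, until you find the empty one. Do not drop the pump or knock it over, and leave the other things where they are.

Things in the scene. Friction and masses are not known exactly. Their poses are not given: they have to be found in the camera images.
- pump_handle (a point): Middle of the hand pump's plain black handle (30 mm diameter, 74 mm long), on its axis, 103 mm above the pump's lower end and 37 mm below its top; z runs up along the pump. The pump is round and straight, 140 mm long, about 140 g, and stands upright in the white dock at the start.
- pump_foot (a point): Centre of the pump's lower end, on its axis; z runs up along the pump. From here up: grey barrel 23.6 mm in diameter, 58 mm long (its lowest 7 mm taper to 16 mm), black collar 38 mm in diameter, 8 mm thick, then the handle.
- dock: Low white ceramic holder, fixed, 80 mm in diameter, 34 mm tall, with a round pocket in its top in which the pump stands loosely, 28 mm deep; lift it straight up. Origin: centre of its underside, on the ledge.
- stand: Wooden shuttle stand, fixed: block 74 x 204 x 75 mm (its x, y, z) with 3 round wells, 27 mm wide, 62 mm deep, 62 mm apart along y. Any two hold a loose plug of the same wood, 15-25 mm tall, flat on the bottom; one is empty. Over a plug the pump stops with its collar 10-22 mm above the wood; in the empty well the collar rests on the wood. Origin: centre of its underside, on the ledge.
- stand_hole0 (a point): Centre of the mouth of the well at the stand's -y end, level with the stand's top (75 mm above the ledge).
- stand_hole1 (a point): Centre of the mouth of the well in the middle, level with the stand's top (75 mm above the ledge).
- stand_hole2 (a point): Centre of the mouth of the well at the stand's +y end, level with the stand's top (75 mm above the ledge).
- shuttle_a: Bystander: shuttlecock, 64 wide, 86 tall, standing skirt-down (mm); origin at the centre of its underside.
- shuttle_b: Bystander: a second identical shuttlecock (mm); origin at the centre of its underside.
- bottle: Bystander: hard white silicone bottle, 68 diameter, 170 tall (mm); origin at the centre of its underside.
- griproll: Bystander: black grip roll (ring), 52 diameter, 27 tall (mm); origin at the centre of its underside.
Mind the look-alikes: they are no part of the job. Of the things like the part that bears pump_handle, leave any that is green; of the rest the larger one is meant.

How it is judged:
By the outcome, as a careful person would: the job done as asked, in the order asked, and still so for the second after the job is handed in, with the robot touching nothing.
It also fails if it takes over 58 s, if anything falls off the work surface, if the arm or the gripper's body presses on something with over 40 N, if the wrist force passes 120 N, or if a joint passes its speed limit or range.

ROBOT

A 7-joint arm with a two-finger parallel gripper is mounted at the origin on the work surface. World frame = base frame: x ahead of the robot, y to its left, z up, the work surface at z = 0. Lengths are in m, angles in rad, forces in N, time in s.
With the tool pointing down it reaches from about 0.4 to 0.9 m from the base axis. Payload 5.5 kg.
Tool frame: the origin (TCP) lies at the very end of the fingers, on their centre line; the grasp point (between the pads) lies 19 mm behind it; z points along the fingers, y is the line along which they close (so a half turn about z gives the same grasp; the last joint's range is limited). The gripper opens to 85 mm and grips with 20 to 120 N. Pads are 22 mm wide; open, the fingers measure 114 mm over their backs; the gripper's body (76 mm by 85 mm) begins 54 mm behind the grasp point. The pads swing forward as they close: fully open they stand 13 mm farther back than shut.
Start: joints at [-0.875, 0.501, -0.427, 1.55, 0.221, 1.138, -0.21], TCP at [0.273, 0.59, 0.231] pointing down, gripper open.
Joint ranges: [-2.88, 2.88], [-0.31, 2.03], [-1.54, 1.56], [0.2, 2.42], [-1.41, 4.55], [0.19, 2.02], [-2.57, 2.57]. Speed limits (rad/s): [2.57, 2.57, 3.14, 3.14, 3.14, 3.14, 3.14].

INTERFACE

Orientations are given as a rotation vector (axis times angle).
In Python, from bench import ctrl, vision gives the robot as it stands. The module is installed in compiled form; this text tells all that it offers.
- The arm moves only by the tool jog_arm, never from a script. Its argument "plan" is a list of rows, each a list of 3 entries, a list of its own where there are three numbers: the closure in counts, from 0 (fully open) to 255 (shut), then the shift along the tool's x, y, z in m, then the turn about the tool's z in degrees. In form: [[jaw, [x, y, z], yaw], ...]. A call has 1 to 12 rows; each row is the pose to reach, as a shift and turn from the pose commanded when the call began, along the tool's axes at that moment; what a row does not reach only later rows make up. A row lasts 1/10 s, in which the tool goes at most 50 mm and 8.59 degrees, less where a joint would pass 70% of its speed; a pose out of reach is approached as far as the arm can. A call with a gripper value outside its range is refused whole. The fingers move at their own pace and stop on an object; "squeeze" is the grip in N (left out, the last holds). Time passes only in rows, so rows that repeat a pose let the fingers close. It gives the time, the measured TCP pose, the force, the opening and the grip force at its end, in the units of the state.
- ctrl.get_state(): the state, without advancing time (a new reading comes with each control period).
- vision.snapshot(name): name is "side" or "top" or "wrist"; returns (picture, depth): 384x512x3 uint8, blue, green, red; 384x512 float32, m along the optical axis (not along the pixel's ray), 0 where there is no reading.
- vision.camera_params(name): a dict with "camera_matrix" (3x3 intrinsics, pixels), "R" (3x3) and "t" (3): a world point X has camera coordinates R X + t; the wrist camera has in their place "tool_from_camera" (4x4, takes a point from camera to tool coordinates, whose origin is the TCP and whose axes are the flange's). Camera axes: x right, y down, z forward; pixel columns grow to the right and rows downward; lengths in m; the calibration is good to about 2 mm. A picture is of the moment at which its call begins: read the wrist's pose just before it. camera_params takes no time and is no camera call.
- ctrl.job_done(): hands the job in; it is judged then, once.
The state is a dict: "clock": time; "qpos": joint angles; "joint_vel": joint speeds; "joint_torque": joint torques, N m; "tcp_pos": TCP position; "orientation": TCP orientation; "contact_force": force on the tool from outside, world axes, zero at the start; "ft_torque": the same for the moment, N m; "grip_width": opening from 0.0 (shut) to 1.0 (fully open); "gripper_force": force on a finger pad.
Only numpy, scipy, OpenCV 4.12 (cv2) and the standard library are available. Lean on these libraries where they do the work, as an engineer would, in place of code of your own. Each camera call takes 0.05 s, during which the arm holds its last target. There are 200 camera calls.

## Working session

There is one attempt and no reset: what is moved stays moved. The work goes in short steps, Python scripts to look and compute and a tool call to move; the robot and the scene stay as the last step left them, time stands still between calls to the robot, and variables do not carry over. Pictures are saved under pics/ and viewed, at most 10 in all, crops included, and the job is handed in when it is done.

Besides the shell and the picture viewer there is one more tool, called after "Emit:" as name([rows], argument=value, ...), one row to a line, values as JSON. jog_arm: Moves the arm, as the interface text tells. Its arguments: {"type":"object","properties":{"plan":{"type":"array","items":{"type":"array"}},"squeeze":{"type":"number"}},"required":["plan"]}

```bash
mkdir -p pics; cat > h.py <<'E'
import numpy as np, cv2
from bench import ctrl, vision
from scipy.spatial.transform import Rotation as Ro
def cloud(name):
    s=ctrl.get_state(); im,d=vision.snapshot(name); p=vision.camera_params(name)
    K=np.array(p["camera_matrix"]); v,u=np.mgrid[0:384,0:512]
    c=np.stack([(u-K[0,2])/K[0,0]*d,(v-K[1,2])/K[1,1]*d,d],-1)
    if "R" in p: X=(c-np.array(p["t"]))@np.array(p["R"])
    else:
        T=np.array(p["tool_from_camera"]); c=c@T[:3,:3].T+T[:3,3]
        X=c@Ro.from_rotvec(s["orientation"]).as_matrix().T+np.array(s["tcp_pos"])
    X[d<=0]=np.nan
    return im,d,X
E
python3 - <<'E'
from h import *
print(ctrl.get_state())
ims=[]
for n in("top","side","wrist"):
    im,d,X=cloud(n); np.savez(n,im=im,d=d,X=X); ims.append(im)
cv2.imwrite("pics/a.png",cv2.resize(np.hstack(ims[:2]),(800,300)))
cv2.imwrite("pics/top.png",cv2.resize(ims[0],(800,600)))
for n in("top","side"):
    p=vision.camera_params(n);R=np.array(p["R"]);print(n,-R.T@np.array(p["t"]),R[2])
print(vision.camera_params("wrist")["tool_from_camera"])
E
```

```text
{'clock': 0.0, 'qpos': array([-0.87481579,  0.5018264 , -0.42675654,  1.55142061,  0.22080463,
        1.13829703, -0.21026095]), 'joint_vel': array([ 0.00189947,  0.00115073,  0.003041  , -0.0006791 , -0.00118549,
        0.00135621, -0.00151854]), 'joint_torque': array([-2.13769895e-04, -5.69517696e+01, -5.81677124e+00, -2.80951953e+01,
        1.04212490e-02,  1.16529348e-02, -8.82271365e-06]), 'tcp_pos': array([0.27238736, 0.58943151, 0.23028196]), 'orientation': array([-6.74328668e-01, -3.06790550e+00,  2.89709255e-03]), 'contact_force': array([-0.08805841, -0.23880338,  0.35947892]), 'ft_torque': array([-0.02765428,  0.05264277, -0.01956263]), 'gripper_force': 0.0, 'grip_width': 1.0012030693977407}
top [ 0.4803275  -0.07263111  1.041413  ] [ 0.06599441  0.03587841 -0.99717475]
side [0.42477928 0.69802784 0.56180978] [ 0.16563233 -0.84095059 -0.51513886]
[[-1.10265943e-03 -9.53802274e-01 -3.00433030e-01  7.65182825e-02]
 [ 9.99998830e-01 -7.33126920e-04 -1.34272858e-03 -8.04398654e-04]
 [ 1.06044203e-03 -3.00434159e-01  9.53801967e-01 -1.42378406e-01]
 [ 0.00000000e+00  0.00000000e+00  0.00000000e+00  1.00000000e+00]]
```

View pics/a.png

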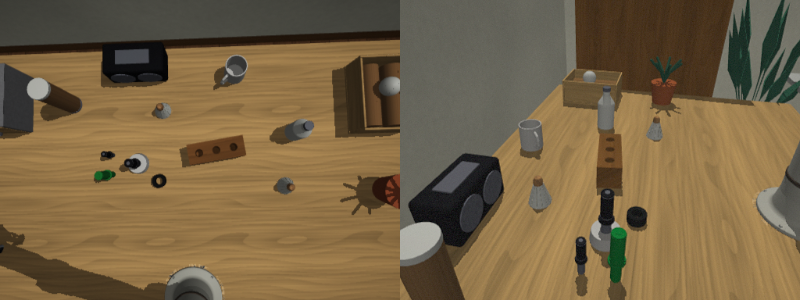

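View pics/top.png

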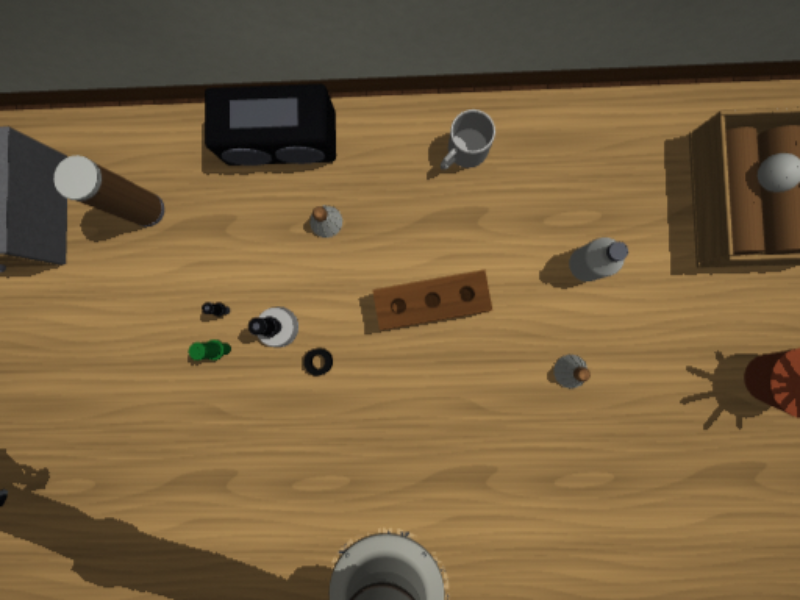

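The side view shows three pump-like things. In the top view (800x600) they are the black pump in the white dock at (265,326), a small black one at (214,310) and a green one at (208,350). The target is the one in the dock: it is not green and is the larger of the other two. The stand is at (432,300), with wells at (398,306), (432,300) and (467,294).

```bash
python3 - <<'E'
from h import *
Z={n:np.load(n+".npz") for n in("top","side")}
im,X=Z["top"]["im"],Z["top"]["X"]
cv2.imwrite("pics/crop.png",np.hstack([cv2.resize(im[185:235,110:200],(450,250)),cv2.resize(Z["side"]["im"][230:384,210:320],(300,420))[:250]])) if 0 else cv2.imwrite("pics/crop.png",cv2.resize(Z["side"]["im"][225:384,200:330],(491,600)))
dark=im.max(2)<60
for nm,(c0,c1,r0,r1) in dict(pump=(155,195,190,228),small=(125,150,190,206),roll=(190,216,218,245)).items():
    P=X[r0:r1,c0:c1][dark[r0:r1,c0:c1]]; P=P[np.isfinite(P).all(1)]; zt=np.percentile(P[:,2],97); T=P[P[:,2]>zt-.006]
    print(nm,len(P),"ztop",zt,"centre",(T.min(0)+T.max(0))/2,T.max(0)-T.min(0),P.min(0))
# dock: white
w=(im.min(2)>120); P=X[190:228,155:195][w[190:228,155:195]]; P=P[(P[:,2]>.025)&(P[:,2]<.045)]
print("dock",len(P),cv2.minEnclosingCircle(P[:,:2].astype(np.float32)),np.median(P[:,2]))
# table level
print("table",np.nanmedian(X[250:290,200:320,2]))
# stand
for n in("top","side"):
    Xn=Z[n]["X"]; m=(abs(Xn[...,2]-.075)<.008)&(abs(Xn[...,0]-.55)<.2)&(abs(Xn[...,1]+.1)<.25)
    m=cv2.morphologyEx(m.astype(np.uint8),cv2.MORPH_OPEN,np.ones((3,3)))
    k,l,st,_=cv2.connectedComponentsWithStats(m); i=1+st[1:,4].argmax(); P=Xn[l==i]
    r=cv2.minAreaRect((P[:,:2]*1000).astype(np.float32)); print(n,"stand",r,np.median(P[:,2]),cv2.boxPoints(r).tolist())
    mm=(l==i).astype(np.uint8); cs,h=cv2.findContours(mm,cv2.RETR_CCOMP,cv2.CHAIN_APPROX_NONE)
    p=vision.camera_params(n);K=np.array(p["camera_matrix"]);R=np.array(p["R"]);C=-R.T@np.array(p["t"])
    for c,hh in zip(cs,h[0]):
        if hh[3]>=0 and len(c)>6:
            q=np.c_[c[:,0],np.ones(len(c))]@np.linalg.inv(K).T@R; q=C+q*((.075-C[2])/q[:,2])[:,None]
            print("hole",c[:,0].mean(0),cv2.minEnclosingCircle(q[:,:2].astype(np.float32)),q[:,:2].mean(0))
E
```

```text
pump 199 ztop 0.14833158829193 centre [0.49668767 0.19694805 0.14623184] [0.0237351  0.02638602 0.00677754] [0.47902736 0.17933767 0.00320787]
small 111 ztop 0.10107847523781482 centre [0.53107416 0.29818559 0.09846525] [0.01672952 0.01942015 0.00651069] [ 0.52058371  0.28577926 -0.00497175]
roll 203 ztop 0.029864472244498258 centre [0.43037565 0.11917892 0.02734458] [0.0466865  0.05049222 0.00694953] [ 0.40238576  0.09315602 -0.00579901]
dock 258 ((0.4975132346153259, 0.19704116880893707), 0.035473600029945374) 0.03383701900249721
table -0.00019262386748476702
top stand ((538.6790771484375, -97.68694305419922), (74.1942367553711, 204.2420196533203), 8.69034194946289) 0.07490022125765945 [[486.5780029296875, -2.3435091972351074], [517.437744140625, -204.24069213867188], [590.7801513671875, -193.03038024902344], [559.92041015625, 8.866806030273438]]
hole [254.17241379 195.20689655] ((0.528968870639801, -0.036132682114839554), 0.01572871021926403) [ 0.52914528 -0.03630763]
hole [276.03333333 191.1       ] ((0.5387945771217346, -0.09669982641935349), 0.016565484926104546) [ 0.53911137 -
[... 204 characters left out ...]
578, 209.2892303466797), 8.536822319030762) 0.0749664114399392 [[483.648681640625, 0.7292032241821289], [514.7166748046875, -206.24124145507812], [587.8575439453125, -195.26220703125], [556.78955078125, 11.708236694335938]]
hole [268.         205.45833333] ((0.5258225202560425, -0.028967998921871185), 0.013988221995532513) [ 0.5258471  -0.02920694]
hole [279. 193.] ((0.5085620880126953, -0.08905847370624542), 0.005517361685633659) [ 0.50857143 -0.08905096]
hole [269.         191.59090909] ((0.5333976745605469, -0.09053327143192291), 0.012712518684566021) [ 0.5333657  -0.09015266]
hole [269.44 179.8 ] ((0.5421895384788513, -0.14416173100471497), 0.018558545038104057) [ 0.54156764 -0.147824  ]
```

View pics/crop.png

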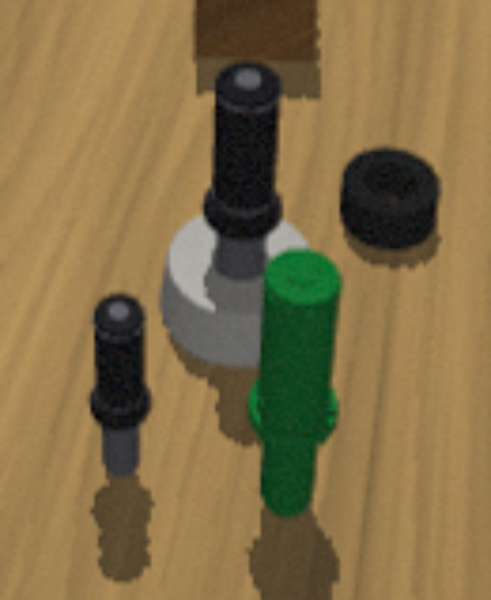

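The crop shows the target: the large black pump in the white dock, crop (245,150). The green one at (300,400) and the small one at (120,390) are left alone. Moving above the pump now.

Emit:
jog_arm([
  [0,[-0.036,-0.026,0],0],
  [0,[-0.073,-0.052,0],0],
  [0,[-0.11,-0.078,0],0],
  [0,[-0.147,-0.105,0],0],
  [0,[-0.184,-0.131,0],0],
  [0,[-0.221,-0.157,0],0],
  [0,[-0.258,-0.184,0],0],
  [0,[-0.294,-0.21,0],0],
  [0,[-0.331,-0.236,0],0],
  [0,[-0.368,-0.262,0],0],
  [0,[-0.368,-0.262,0],0],
  [0,[-0.368,-0.262,0],0],
])

```text
clock: 1.35
tcp_pos: [0.4971, 0.1965, 0.231]
orientation: [-0.68, -3.067, 0.0]
contact_force: [0.0, 0.5, 0.1]
grip_width: 0.998
gripper_force: 0.0
```

```bash
cat > near.py <<'E'
from h import *
import sys
im,d,X=cloud("wrist"); s=ctrl.get_state(); R=Ro.from_rotvec(s["orientation"]).as_matrix()
print(s["clock"],s["tcp_pos"],R.round(3).tolist(),s["contact_force"],s["grip_width"])
cv2.imwrite("pics/%s.png"%sys.argv[1],im); np.savez("w",im=im,X=X)
E
python3 near.py w1; python3 - <<'E'
from h import *
Z=np.load("w.npz");X=Z["X"];im=Z["im"]
P=X[(np.hypot(X[...,0]-.497,X[...,1]-.197)<.035)&(X[...,2]>.12)&(X[...,2]<.17)]
T=P[P[:,2]>np.percentile(P[:,2],90)-.004]
print(len(T),np.percentile(T[:,2],50),cv2.minEnclosingCircle(T[:,:2].astype(np.float32)),T.mean(0))
D=X[(np.hypot(X[...,0]-.497,X[...,1]-.197)<.06)&(abs(X[...,2]-.034)<.004)]
print(len(D),cv2.minEnclosingCircle(D[:,:2].astype(np.float32)))
E
```

```text
1.4 [0.49636886 0.1982637  0.2310773 ] [[-0.908, 0.42, -0.001], [0.42, 0.908, 0.0], [0.001, 0.0, -1.0]] [-0.56664241  0.49892972  0.36330568] 0.9998065820967155
785 0.145934469344549 ((0.4966360330581665, 0.19713294506072998), 0.014998496510088444) [0.49607683 0.19740847 0.14594305]
1372 ((0.4967408776283264, 0.1967819184064865), 0.0362931527197361)
```

View pics/w1.png

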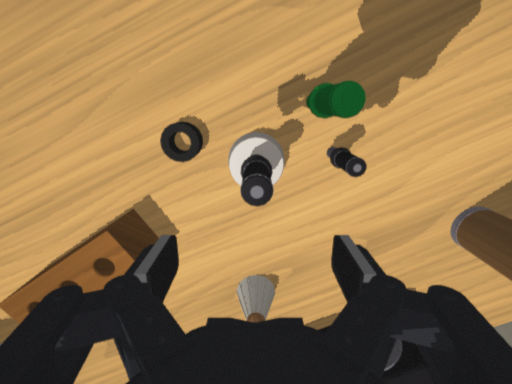

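The wrist view has the pump top at (257,190), in the middle between the fingers, with the right height (0.146 m). Descending and gripping.

Emit:
jog_arm([
  [0,[0.0,0,0.04],0],
  [0,[0,0,0.075],0],
  [0,[0,0,0.105],0],
  [0,[0,0,0.125],0],
  [0,[0,0,0.137],0],
  [0,[0,0,0.137],0],
  [255,[0,0,0.137],0],
  [255,[0,0,0.137],0],
  [255,[0,0,0.137],0],
  [255,[0,0,0.137],0],
  [255,[0,0,0.137],0],
  [255,[0,0,0.137],0],
], squeeze=50)

```text
clock: 2.6
tcp_pos: [0.4976, 0.1981, 0.0954]
orientation: [0.675, 3.067, 0.001]
contact_force: [0.4, -0.1, 6.4]
grip_width: 0.339
gripper_force: 48.9
```

Emit:
jog_arm([
  [255,[0,0,0],0],
  [255,[0,0,0],0],
  [255,[0,0,-0.005],0],
  [255,[0,0,-0.015],0],
  [255,[0,0,-0.03],0],
  [255,[0,0,-0.05],0],
  [255,[0,0,-0.07],0],
  [255,[0,0,-0.09],0],
  [255,[0,0,-0.11],0],
  [255,[0,0,-0.12],0],
  [255,[0,0,-0.12],0],
])

```text
clock: 3.7
tcp_pos: [0.4977, 0.1983, 0.216]
orientation: [0.674, 3.066, 0.003]
contact_force: [0.1, 0.3, -1.3]
grip_width: 0.341
gripper_force: 49.5
```

Emit:
jog_arm([
  [255,[-0.01,-0.015,0],0],
  [255,[-0.025,-0.039,0],0],
  [255,[-0.046,-0.07,0],0],
  [255,[-0.067,-0.103,0],0],
  [255,[-0.087,-0.135,0],0],
  [255,[-0.105,-0.164,0],0],
  [255,[-0.119,-0.185,0],0],
  [255,[-0.126,-0.196,0],0],
  [255,[-0.128,-0.198,0],0],
  [255,[-0.128,-0.198,0],0],
  [255,[-0.128,-0.198,0],0],
  [255,[-0.128,-0.198,0],0],
])

```text
clock: 4.9
tcp_pos: [0.5298, -0.0337, 0.2142]
orientation: [-0.67, -3.069, -0.001]
contact_force: [-0.3, 0.2, -0.9]
grip_width: 0.339
gripper_force: 49.6
```

```bash
cat > chk.py <<'E'
from h import *
s=ctrl.get_state(); t=s["tcp_pos"]; print(s["clock"],t,s["contact_force"],s["grip_width"])
ims=[]
for n in("wrist","side","top"):
    im,d,X=cloud(n); np.savez(n+"2",im=im,X=X)
    ims.append(im)
    m=(abs(X[...,2]-.075)<.006)&(np.hypot(X[...,0]-.5387,X[...,1]+.0977)<.13)
    k,l,st,_=cv2.connectedComponentsWithStats(cv2.morphologyEx(m.astype(np.uint8),cv2.MORPH_OPEN,np.ones((3,3))))
    P=X[l==1+st[1:,4].argmax()]; print(n,"stand",cv2.minAreaRect((P[:,:2]*1000).astype(np.float32)),np.median(P[:,2]))
    # barrel slices
    near=(np.hypot(X[...,0]-t[0],X[...,1]-t[1])<.03)
    for z in np.arange(t[2]-.095,t[2]-.015,.01):
        Q=X[near&(abs(X[...,2]-z)<.005)]
        if len(Q)>8: print("  z%.3f n%d c %s ext %s"%(z,len(Q),((Q.min(0)+Q.max(0))/2).round(4)[:2],(Q.max(0)-Q.min(0)).round(4)[:2]))
cv2.imwrite("pics/b.png",cv2.resize(np.hstack(ims[:2]),(800,300)))
cv2.imwrite("pics/s2.png",cv2.resize(ims[1][90:240,200:360],(640,600)))
E
python3 chk.py
```

```text
4.9 [ 0.52982726 -0.03366717  0.21422891] [-0.34894127  0.19721492 -0.89967724] 0.3392352972990979
wrist stand ((537.5153198242188, -98.98540496826172), (74.2734603881836, 204.3387908935547), 8.555987358093262) 0.07503040518666354
  z0.129 n20 c [ 0.5245 -0.0324] ext [0.0142 0.0181]
  z0.139 n83 c [ 0.5241 -0.0331] ext [0.0132 0.0204]
  z0.149 n87 c [ 0.5233 -0.0325] ext [0.012  0.0186]
  z0.159 n53 c [ 0.521  -0.0311] ext [0.0072 0.0138]
  z0.189 n667 c [ 0.5255 -0.034 ] ext [0.0312 0.0367]
side stand ((535.7835693359375, -97.27096557617188), (73.90453338623047, 208.19410705566406), 8.545750617980957) 0.07498431480218552
  z0.129 n21 c [ 0.5266 -0.0263] ext [0.0197 0.009 ]
  z0.139 n39 c [ 0.5268 -0.0248] ext [0.0204 0.0103]
  z0.149 n45 c [ 0.5267 -0.0286] ext [0.0218 0.0158]
  z0.159 n42 c [ 0.5271 -0.0284] ext [0.0219 0.0156]
  z0.169 n44 c [ 0.5277 -0.0268] ext [0.0225 0.0128]
  z0.179 n25 c [ 0.5287 -0.0233] ext [0.0265 0.0123]
  z0.189 n91 c [ 0.5269 -0.0274] ext [0.0363 0.0291]
top stand ((546.2719116210938, -147.6408233642578), (74.02263641357422, 103.25909423828125), 8.659152030944824) 0.07508495998258426
```

View pics/b.png

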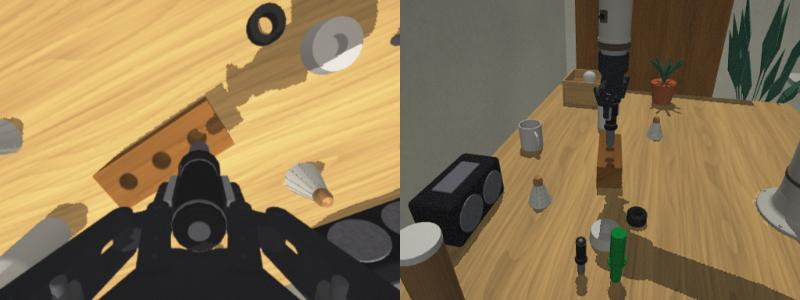

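View pics/s2.png

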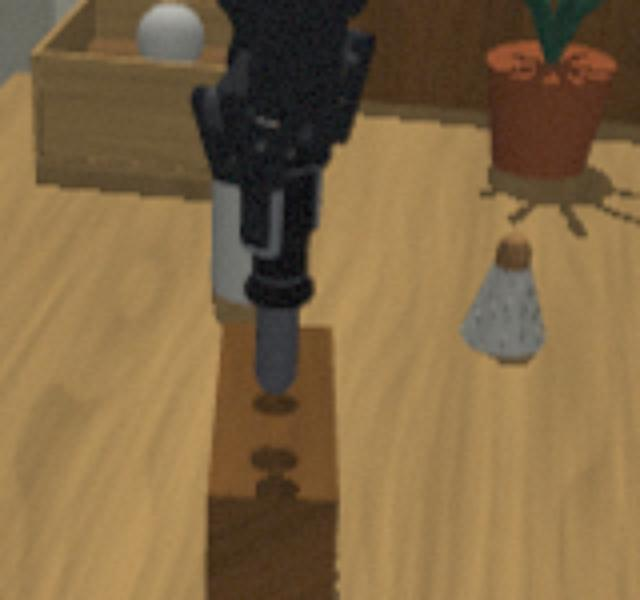

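The pump hangs straight in the grip over the +y well (side crop: foot at (278,390), wells at (275,402) and (273,460)). Both views agree on a shift of about −3 mm in y. I'll correct that and enter the well slowly.

Emit:
jog_arm([
  [255,[-0.001,-0.003,0.005],0],
  [255,[-0.001,-0.003,0.018],0],
  [255,[-0.001,-0.003,0.03],0],
  [255,[-0.001,-0.003,0.04],0],
  [255,[-0.001,-0.003,0.045],0],
  [255,[-0.001,-0.003,0.048],0],
  [255,[-0.001,-0.003,0.051],0],
  [255,[-0.001,-0.003,0.054],0],
  [255,[-0.001,-0.003,0.056],0],
  [255,[-0.001,-0.003,0.056],0],
])

```text
clock: 6.05
tcp_pos: [0.5296, -0.0386, 0.1582]
orientation: [-0.674, -3.068, -0.0]
contact_force: [0.7, -0.6, -1.4]
grip_width: 0.34
gripper_force: 49.6
```

Emit:
jog_arm([
  [255,[0,0,0.003],0],
  [255,[0,0,0.006],0],
  [255,[0,0,0.009],0],
  [255,[0,0,0.012],0],
  [255,[0,0,0.012],0],
])

```text
clock: 6.55
tcp_pos: [0.5294, -0.0383, 0.1457]
orientation: [-0.674, -3.068, -0.0]
contact_force: [-0.1, 1.5, -1.5]
grip_width: 0.336
gripper_force: 49.6
```

Emit:
jog_arm([
  [255,[0,0,0.004],0],
  [255,[0,0,0.008],0],
  [255,[0,0,0.011],0],
  [255,[0,0,0.013],0],
  [255,[0,0,0.014],0],
  [255,[0,0,0.014],0],
])

```text
clock: 7.15
tcp_pos: [0.5295, -0.0384, 0.132]
orientation: [-0.674, -3.068, -0.0]
contact_force: [-0.1, 3.4, -3.4]
grip_width: 0.347
gripper_force: 49.6
```

Emit:
jog_arm([
  [255,[0,0.001,0],0],
  [255,[0,0.001,0.002],0],
  [255,[0,0.001,0.003],0],
  [255,[0,0.001,0.004],0],
  [255,[0,0.001,0.005],0],
  [255,[0,0.001,0.005],0],
])

```text
clock: 7.75
tcp_pos: [0.5299, -0.038, 0.1271]
orientation: [-0.675, -3.068, 0.0]
contact_force: [-0.4, 1.2, -1.8]
grip_width: 0.337
gripper_force: 49.7
```

Emit:
jog_arm([
  [255,[0,0.001,0.001],0],
  [255,[0,0.001,0.002],0],
  [255,[0,0.001,0.003],0],
  [255,[0,0.001,0.003],0],
])

```text
clock: 8.15
tcp_pos: [0.5309, -0.0375, 0.1263]
orientation: [0.675, 3.067, -0.001]
contact_force: [-6.9, -0.4, 15.6]
grip_width: 0.339
gripper_force: 51.7
```

Emit:
jog_arm([
  [255,[0,0,0.001],0],
  [255,[0,0,0.002],0],
  [255,[0,0,0.003],0],
  [255,[0,0,0.003],0],
])

```text
clock: 8.55
tcp_pos: [0.5322, -0.0377, 0.1259]
orientation: [0.674, 3.064, -0.001]
contact_force: [-10.5, -0.1, 33.1]
grip_width: 0.337
gripper_force: 53.6
```

A firm stop at TCP z 0.126, about 21 mm above home, so this well holds a plug. Backing out to the middle well.

Emit:
jog_arm([
  [255,[0,0,-0.005],0],
  [255,[0,0,-0.012],0],
  [255,[0,0,-0.024],0],
  [255,[0,0,-0.038],0],
  [255,[0,0,-0.052],0],
  [255,[0,0,-0.066],0],
  [255,[0,0,-0.072],0],
  [255,[0,0,-0.074],0],
  [255,[0,0,-0.074],0],
])

```text
clock: 9.45
tcp_pos: [0.5304, -0.0369, 0.1954]
orientation: [0.675, 3.068, -0.0]
contact_force: [0.4, -0.3, -1.2]
grip_width: 0.34
gripper_force: 49.8
```

```bash
python3 chk.py | grep -v "z0.1[45]"
```

```text
9.45 [ 0.53040412 -0.03689179  0.19543775] [ 0.43462207 -0.30855577 -1.20118538] 0.3401915444893025
wrist stand ((537.6276245117188, -99.14230346679688), (74.42362976074219, 204.69667053222656), 8.554975509643555) 0.07497592225520391
  z0.110 n19 c [ 0.5213 -0.0371] ext [0.0099 0.022 ]
  z0.120 n82 c [ 0.5236 -0.0366] ext [0.0144 0.0215]
  z0.130 n93 c [ 0.523  -0.0353] ext [0.0128 0.0186]
  z0.170 n674 c [ 0.5255 -0.037 ] ext [0.0311 0.0367]
  z0.180 n262 c [ 0.5231 -0.0369] ext [0.019  0.0292]
side stand ((535.6942138671875, -96.84368896484375), (73.92340087890625, 207.16339111328125), 8.506356239318848) 0.07496602158961782
  z0.110 n24 c [ 0.5258 -0.0306] ext [0.0222 0.0123]
  z0.120 n43 c [ 0.5262 -0.0303] ext [0.0229 0.0146]
  z0.130 n42 c [ 0.5266 -0.0301] ext [0.0232 0.0127]
  z0.160 n25 c [ 0.5253 -0.0265] ext [0.0278 0.0157]
  z0.170 n89 c [ 0.5269 -0.0292] ext [0.0373 0.0267]
  z0.180 n57 c [ 0.5273 -0.0272] ext [0.0291 0.0154]
top stand ((546.7022094726562, -149.17872619628906), (74.49674987792969, 99.8774185180664), 8.439384460449219) 0.07487094147442624
```

Emit:
jog_arm([
  [255,[-0.006,-0.009,0],0],
  [255,[-0.017,-0.026,0],0],
  [255,[-0.027,-0.041,0],0],
  [255,[-0.034,-0.052,0],0],
  [255,[-0.034,-0.052,0],0],
  [255,[-0.034,-0.052,0.008],0],
  [255,[-0.034,-0.052,0.017],0],
  [255,[-0.034,-0.052,0.025],0],
  [255,[-0.034,-0.052,0.03],0],
  [255,[-0.034,-0.052,0.034],0],
  [255,[-0.034,-0.052,0.037],0],
  [255,[-0.034,-0.052,0.037],0],
])

```text
clock: 10.8
tcp_pos: [0.5393, -0.0982, 0.1579]
orientation: [-0.674, -3.068, 0.0]
contact_force: [0.2, -0.2, -2.0]
grip_width: 0.34
gripper_force: 49.8
```

Emit:
jog_arm([
  [255,[0,0,0.003],0],
  [255,[0,0,0.007],0],
  [255,[0,0,0.011],0],
  [255,[0,0,0.014],0],
  [255,[0,0,0.017],0],
  [255,[0,0,0.02],0],
  [255,[0,0,0.022],0],
  [255,[0,0,0.024],0],
  [255,[0,0,0.026],0],
  [255,[0,0,0.026],0],
])

```text
clock: 11.8
tcp_pos: [0.5393, -0.0983, 0.132]
orientation: [-0.674, -3.068, 0.0]
contact_force: [0.1, -0.2, -0.7]
grip_width: 0.339
gripper_force: 49.8
```

Emit:
jog_arm([
  [255,[0,0,0.001],0],
  [255,[0,0,0.002],0],
  [255,[0,0,0.003],0],
  [255,[0,0,0.004],0],
  [255,[0,0,0.005],0],
  [255,[0,0,0.005],0],
])

```text
clock: 12.4
tcp_pos: [0.5393, -0.0983, 0.1271]
orientation: [-0.674, -3.068, 0.0]
contact_force: [0.4, 0.2, -0.6]
grip_width: 0.341
gripper_force: 49.8
```

Emit:
jog_arm([
  [255,[0,0,0.001],0],
  [255,[0,0,0.002],0],
  [255,[0,0,0.003],0],
  [255,[0,0,0.003],0],
])

```text
clock: 12.8
tcp_pos: [0.5393, -0.0983, 0.1241]
orientation: [-0.674, -3.068, -0.0]
contact_force: [0.0, 0.0, -1.5]
grip_width: 0.341
gripper_force: 49.8
```

Emit:
jog_arm([
  [255,[0,0,0.001],0],
  [255,[0,0,0.002],0],
  [255,[0,0,0.003],0],
  [255,[0,0,0.003],0],
])

```text
clock: 13.2
tcp_pos: [0.5394, -0.0983, 0.1211]
orientation: [-0.674, -3.068, -0.0]
contact_force: [-0.5, -0.2, -0.9]
grip_width: 0.343
gripper_force: 49.8
```

Emit:
jog_arm([
  [255,[0,0,0.001],0],
  [255,[0,0,0.002],0],
  [255,[0,0,0.003],0],
  [255,[0,0,0.003],0],
])

```text
clock: 13.6
tcp_pos: [0.5394, -0.0983, 0.1181]
orientation: [-0.674, -3.068, 0.0]
contact_force: [-0.3, -0.9, -1.8]
grip_width: 0.335
gripper_force: 49.8
```

Emit:
jog_arm([
  [255,[0,0,0.001],0],
  [255,[0,0,0.002],0],
  [255,[0,0,0.003],0],
  [255,[0,0,0.003],0],
])

```text
clock: 14.0
tcp_pos: [0.5393, -0.0983, 0.1151]
orientation: [-0.674, -3.068, 0.0]
contact_force: [0.6, 0.9, -1.3]
grip_width: 0.34
gripper_force: 49.8
```

Emit:
jog_arm([
  [255,[0,0,0.001],0],
  [255,[0,0,0.002],0],
  [255,[0,0,0.003],0],
  [255,[0,0,0.003],0],
])

```text
clock: 14.4
tcp_pos: [0.5393, -0.0983, 0.1121]
orientation: [-0.674, -3.068, -0.0]
contact_force: [-0.5, -1.0, -2.0]
grip_width: 0.337
gripper_force: 49.8
```

Past the range of any plug with no contact, so this is the empty well. Lowering until the collar seats.

Emit:
jog_arm([
  [255,[0,0,0.001],0],
  [255,[0,0,0.002],0],
  [255,[0,0,0.003],0],
  [255,[0,0,0.004],0],
  [255,[0,0,0.004],0],
])

```text
clock: 14.9
tcp_pos: [0.5393, -0.0983, 0.1081]
orientation: [-0.674, -3.068, -0.0]
contact_force: [-0.0, 0.1, -0.9]
grip_width: 0.337
gripper_force: 49.8
```

Emit:
jog_arm([
  [255,[0,0,0.001],0],
  [255,[0,0,0.002],0],
  [255,[0,0,0.003],0],
  [255,[0,0,0.003],0],
])

```text
clock: 15.3
tcp_pos: [0.5396, -0.0984, 0.1063]
orientation: [0.675, 3.068, -0.0]
contact_force: [-3.3, 0.3, 7.9]
grip_width: 0.339
gripper_force: 51.0
```

Emit:
jog_arm([
  [255,[0,0,0.001],0],
  [255,[0,0,0.001],0],
])

```text
clock: 15.5
tcp_pos: [0.5397, -0.0983, 0.1063]
orientation: [0.675, 3.068, -0.0]
contact_force: [-6.1, -0.1, 16.0]
grip_width: 0.338
gripper_force: 51.7
```

```bash
python3 - <<'E'
from h import *
im,d,X=cloud("wrist"); t=ctrl.get_state()["tcp_pos"]; print(t)
Q=X[(np.hypot(X[...,0]-t[0],X[...,1]-t[1])<.021)&(X[...,2]<.1)&(X[...,2]>.078)]
print(len(Q),np.histogram(Q[:,2],bins=np.arange(.078,.101,.001)))
E
```

```text
[ 0.53963656 -0.09835523  0.10625981]
1008 (array([ 23,  24,  22,  64, 218, 235,  42,  12,  18,   6,  12,  12,  45,
        58,  30,  27,  27,  25,  31,  19,  29,  29,   0]), array([0.078, 0.079, 0.08 , 0.081, 0.082, 0.083, 0.084, 0.085, 0.086,
       0.087, 0.088, 0.089, 0.09 , 0.091, 0.092, 0.093, 0.094, 0.095,
       0.096, 0.097, 0.098, 0.099, 0.1  , 0.101]))
```

The collar top is at 0.083 m (75 + 8 mm), so the pump is fully home. Relieving the preload, then releasing and backing off straight up.

Emit:
jog_arm([
  [255,[0,0,-0.002],0],
  [255,[0,0,-0.002],0],
  [150,[0,0,-0.002],0],
  [100,[0,0,-0.002],0],
  [0,[0,0,-0.002],0],
  [0,[0,0,-0.002],0],
  [0,[0,0,-0.002],0],
  [0,[0,0,-0.002],0],
  [0,[0,0,-0.002],0],
])

```text
clock: 16.45
tcp_pos: [0.5395, -0.0983, 0.1063]
orientation: [-0.675, -3.068, -0.0]
contact_force: [-0.3, 0.4, 0.5]
grip_width: 1.0
gripper_force: 0.0
```

Emit:
jog_arm([
  [0,[0,0,-0.005],0],
  [0,[0,0,-0.015],0],
  [0,[0,0,-0.03],0],
  [0,[0,0,-0.05],0],
  [0,[0,0,-0.075],0],
  [0,[0,0,-0.1],0],
  [0,[0,0,-0.12],0],
  [0,[0,0,-0.13],0],
  [0,[0,0,-0.13],0],
  [0,[0,0,-0.13],0],
])

```text
clock: 17.45
tcp_pos: [0.5391, -0.0983, 0.2359]
orientation: [-0.674, -3.068, 0.0]
contact_force: [-0.5, -0.7, -0.7]
grip_width: 1.0
gripper_force: 0.0
```

```bash
python3 near.py w3; python3 - <<'E'
from h import *
X=np.load("w.npz")["X"]
n=np.hypot(X[...,0]-.539,X[...,1]+.098)<.03
P=X[n&(X[...,2]>.12)&(X[...,2]<.19)]; T=P[P[:,2]>np.percentile(P[:,2],90)-.004]
print("top",np.median(T[:,2]),cv2.minEnclosingCircle(T[:,:2].astype(np.float32)))
E
```

```text
17.5 [ 0.53870564 -0.09823141  0.23528279] [[-0.908, 0.419, -0.002], [0.419, 0.908, 0.0], [0.002, -0.0, -1.0]] [-0.77927072  0.10312543 -0.16141997] 1.00020886354711
top 0.1569581877248086 ((0.5377942323684692, -0.09928420931100845), 0.015177519991993904)
```

View pics/w3.png

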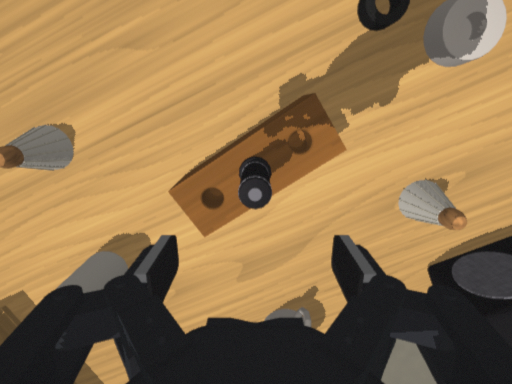

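The pump stands upright in the middle well, image (255,185). Its top is at 0.157 m (17 + 140 mm), the gripper is clear, and nothing else has moved.

```bash
python3 -c "
from bench import ctrl
print(ctrl.job_done())"
```

```text
the job is handed in; nothing more can be done
None
```

The pump stands upright in the empty middle well with its collar down on the wood, released, and the job was handed in at about 17.5 s. I felt only the +y well (a plug stopped the pump there, at up to 33 N, firmer than intended) before the middle one proved empty.

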